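Drift the camera-arm mounting foot into line

TASK

The sliding upper plate of the microscope camera arm's mounting foot has crept, so its hole no longer lines up with the hole in the bridge below. Take the tapered drift (the one with the long handle) from the rack and push it down through both holes until its collar sits flat on the upper plate, so that the drift pulls the plate into line; then let go and leave it in. Let the drift move the plate: do not press on the plate with the fingers, and leave the blunt pin where it is in the rack.

Things in the scene. Friction and masses are not known exactly. Their poses are not given: they have to be found in the camera images.
- drift: Tapered steel drift, 0.15 kg, hung upright by its collar in one of the 2 holes of a fixed white rack (deck top 70 mm over the bench). Origin: centre of its lower tip; z up along it. Going up: cone 4 mm wide at the tip, 24 mm at 42 mm; 24 mm shank to 64 mm; 36 mm collar to 70 mm; round black handle, 22 mm wide, to 125 mm. Lift it 70 mm to clear the rack. Yaw is free.
- blunt_pin: Straight blunt steel pin hung in the rack's other hole, 90 mm beside the drift. Origin: centre of its lower end, z up. 24 mm shank to 64 mm, 36 mm collar to 70 mm, then a black mushroom knob 34 mm wide, top at 94 mm: shorter and wider than the drift's handle. Not to be used.
- bridge: Aluminium bridge of the mounting foot, fixed. Deck 96 (x) x 150 (y) mm, 47 to 58 mm over the bench, open below it; legs at y = +-70 mm, foot flanges to +-100 mm; guide rails along y at x = +-43.5 mm, top 67 mm. Through hole of 28 mm. Origin: on the bench straight below the hole's centre; z up, y = the upper plate's sliding direction.
- upper_plate: Steel plate 78 x 98 x 11.5 mm that slides only along the bridge's y (friction 2.5 N, no spring). Origin: centre of its 28 mm through hole, on its top face, 70 mm over the bench; axes as the bridge's. The hole starts 9 to 12 mm off the bridge's hole toward the bridge's +y. With the drift home, its tip is 6 mm over the bench; pushing it in takes less than 15 N.

How it is judged:
By the outcome, as a careful person would: the job done as asked, in the order asked, and still so for the second after the job is handed in, with the robot touching nothing.
It also fails if it takes over 48 s, if anything falls off the work surface, if the arm or the gripper's body presses on something with over 40 N, if the wrist force passes 120 N, or if a joint passes its speed limit or range.

ROBOT

A 7-joint arm with a two-finger parallel gripper is mounted at the origin on a cart in front of the work surface, level with it; the furniture and walls round the work are solid. World frame = base frame: x ahead of the robot, y to its left, z up, the work surface at z = 0. Lengths are in m, angles in rad, forces in N, time in s.
With the tool pointing down it reaches from about 0.35 to 0.9 m from the base axis. Payload 8.1 kg.
Tool frame: the origin (TCP) lies midway between the tips of the shut fingers; the grasp point (between the pads) lies 19 mm behind it (robot.hold_point_z is the distance from the TCP to the grasp point, in m); z points along the fingers, y is the direction in which the jaws open and shut (so a half turn about z gives the same grasp; the last joint's range is limited). The gripper opens to 92 mm and grips with 3 to 60 N. Pads are 19 mm wide; open, the fingers measure 130 mm over their backs; the gripper's body (75 mm by 190 mm) begins 47 mm behind the grasp point.
Start: joints at [-1.359, 0.434, 0.025, 1.573, -0.012, 1.134, -0.075], TCP at [0.194, 0.594, 0.227] pointing down, gripper open.
Joint ranges: [-2.62, 2.62], [-0.44, 2.09], [-1.27, 1.32], [0.08, 2.57], [-1.32, 4.46], [0.12, 2], [-2.74, 2.74]. Speed limits (rad/s): [2.22, 2.22, 3.01, 3.01, 3.14, 3.14, 3.14].

INTERFACE

Orientations are given as a unit quaternion [w, x, y, z].
In Python, from workcell import robot gives the robot as it stands. The module is installed in compiled form; this text tells all that it offers.
- The arm moves only by the tool move_arm, never from a script. Its argument "series" is a list of rows, each a list of 7 numbers: the shift along the tool's x, y, z in units of 25 mm (1.0 is 25 mm), then the turn, a rotation vector about the tool's x, y, z in rad, then the closure, from 0 (fully open) to 1 (shut). In form: [[x, y, z, wx, wy, wz, hand], ...]. A call has 1 to 5 rows; each row shifts and turns the commanded pose from where the row before left it, along the tool's axes as they then stand; what a row does not reach is not made up. A row lasts 1/8 s, in which the tool goes at most 62.5 mm and 10.7 degrees, less where a joint would pass 70% of its speed; a pose out of reach is approached as far as the arm can. A call is refused whole if a number of a shift passes 1 or a number of a turn 0.188, either way. A call with a gripper value outside its range is refused whole. The fingers move at their own pace and stop on an object; "squeeze" is the grip in N (left out, the last holds). Time passes only in rows, so rows that do not move let the fingers close. It gives the time, the measured TCP pose, the force and the opening at its end, in the units of the state.
- robot.observe(): the state, without advancing time (a new reading comes with each control period).
- robot.snapshot(name): name is "side" or "top" or "wrist"; returns a dict with "color" (384x512x3 uint8, red, green, blue), "K" (3x3 intrinsics, pixels), "k1" (the pictures are not rectified: a ray, as slopes to the right and down, at radius r is drawn at 1 + k1 r^2 times it, then the intrinsics apply), "rvec" (rotation vector, rad) and "tvec" (3), from world to camera coordinates, as OpenCV has them. Camera axes: x right, y down, z forward; pixel columns grow to the right and rows downward; lengths in m; the calibration is good to about 2 mm. A picture is of the moment at which its call begins. There is no depth.
- robot.job_done(): hands the job in, once; it reports no verdict.
Trained networks look in the newest picture that a camera, given by its name, has taken for a name from the list of things; names that differ only in an ending like _2 or _b are one class to them, and where a whole thing is asked for, a point or a joint stands for the part that bears it (a point fixed in the world has none). Each returns a list of dicts, best first, with "p" (0 to 1); they miss things now and then, are a little off and sometimes report something else, mostly with a low value. They report only what shows in the picture. A call takes as long as a camera call.
- robot.spot_in(camera, query): "pixel" ([column, row] in pixels, amid what is visible of it).
- robot.trace(camera, query): "pixels" (384x512 bool, what is visible of it) and "pixel" ([column, row] in pixels, amid what is visible of it).
The state is a dict: "time": time; "joints": joint angles; "joint_vel": joint speeds; "joint_efforts": joint torques, N m; "eef_pos": TCP position; "tool_rot": TCP orientation; "contact_force": force on the tool from outside, world axes, zero at the start; "wrist_torque": the same for the moment, N m; "finger_gap": finger opening in m.
Only numpy, scipy, OpenCV 4.12 (cv2) and the standard library are available. Lean on these libraries where they do the work, as an engineer would, in place of code of your own. Each camera call takes 0.05 s, during which the arm holds its last target.

## Working session

There is one attempt and no reset: what is moved stays moved. The work goes in short steps, Python scripts to look and compute and a tool call to move; the robot and the scene stay as the last step left them, time stands still between calls to the robot, and variables do not carry over. Pictures are saved under pics/ and viewed, and the job is handed in when it is done.

Besides the shell and the picture viewer there is one more tool, called after "Emit:" as name([rows], argument=value, ...), one row to a line, values as JSON. move_arm: Moves the arm, as the interface text tells. Its arguments: {"type":"object","properties":{"series":{"type":"array"},"squeeze":{"type":"number"}},"required":["series"]}

```bash
mkdir -p pics; ls; cat > h.py <<'E'
import numpy as np, cv2
from workcell import robot
def save(name,fn,im=None):
    s=robot.snapshot(name); cv2.imwrite('pics/'+fn,s['color'][:,:,::-1]); return s
def ray(s,px):
    K=np.array(s['K']); d=np.array([s['k1'],0,0,0,0],float)
    # iterate: drawn = (1+k1 r^2)*ray
    xy=cv2.undistortPoints(np.array([[px]],float),K,d)[0,0]
    R=cv2.Rodrigues(np.array(s['rvec'],float))[0]; t=np.array(s['tvec'],float).ravel()
    o=-R.T@t; v=R.T@np.array([xy[0],xy[1],1.]); return o,v/np.linalg.norm(v)
def atz(s,px,z):
    o,v=ray(s,px); return o+v*(z-o[2])/v[2]
def proj(s,P):
    p,_=cv2.projectPoints(np.array(P,float).reshape(-1,3),np.array(s['rvec'],float),np.array(s['tvec'],float),np.array(s['K'],float),np.array([s['k1'],0,0,0,0],float)); return p[:,0]
E
python3 - <<'E'
from h import *
o=robot.observe(); print(o, robot.hold_point_z)
for c in ['side','top','wrist']:
    s=save(c,c+'0.png'); print(c,s['K'],s['k1'],s['rvec'],s['tvec'])
    for q in ['drift','blunt_pin','bridge','upper_plate']:
        print(q,[(np.round(d['pixel']),round(d['p'],2)) for d in robot.spot_in(c,q)][:3])
E
```

```text
pics
{'time': 0.0, 'joints': array([-1.35858284,  0.43523302,  0.0249855 ,  1.5740995 , -0.01162507,
        1.13402793, -0.0750777 ]), 'joint_vel': array([ 0.00052279,  0.00061247,  0.00060752, -0.0019406 ,  0.00055007,
       -0.00109344,  0.00070628]), 'joint_efforts': array([-2.35045318e-04, -6.67851520e+01,  9.84890722e-01, -3.14450276e+01,
       -6.04215777e-02,  4.33290994e-02,  1.69922187e-04]), 'eef_pos': array([0.19341621, 0.59376603, 0.22593797]), 'tool_rot': array([-6.28467262e-05,  1.56791819e-01,  9.87631342e-01, -8.08793457e-04]), 'contact_force': array([ 0.52227206, -0.73522954, -1.05862598]), 'wrist_torque': array([-0.01125974,  0.00682857, -0.03191838]), 'finger_gap': 0.09197493630627916} 0.0188
side [[349.90538196   0.         252.78155685]
 [  0.         349.90538196 195.72285602]
 [  0.           0.           1.        ]] -0.006228620089563646 [ 2.21761578 -0.15099351  0.09767933] [-0.45019314  0.10484618  0.82592796]
drift [(array([266., 248.]), 0.63)]
blunt_pin [(array([273., 283.]), 0.72)]
bridge [(array([259., 186.]), 0.57)]
upper_plate [(array([258., 167.]), 0.97)]
top [[400.66752957   0.         253.96478537]
 [  0.         400.66752957 190.63382186]
 [  0.           0.           1.        ]] -0.10217481463317113 [ 1.97537295 -2.23514913  0.25939407] [0.05148579 0.47446628 0.84697834]
drift [(array([330., 187.]), 0.73)]
blunt_pin [(array([372., 186.]), 0.75)]
bridge [(array([191., 196.]), 0.82)]
upper_plate [(array([173., 197.]), 0.61)]
wrist [[294.11391475   0.         256.85810672]
 [  0.         294.11391475 192.56107665]
 [  0.           0.           1.        ]] -0.07648835767703999 [-2.32979859 -1.69163528 -0.26522479] [-0.62692112 -0.03936165  0.39205821]
drift []
blunt_pin []
bridge []
upper_plate []
```

View pics/side0.png

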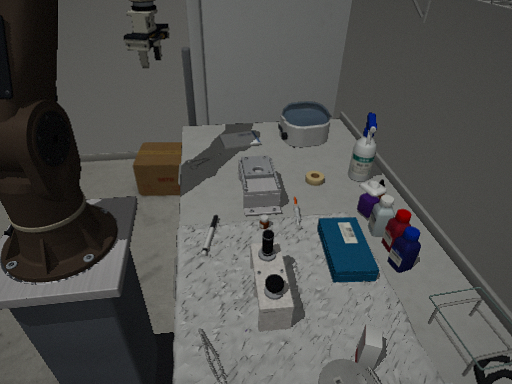

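View pics/top0.png

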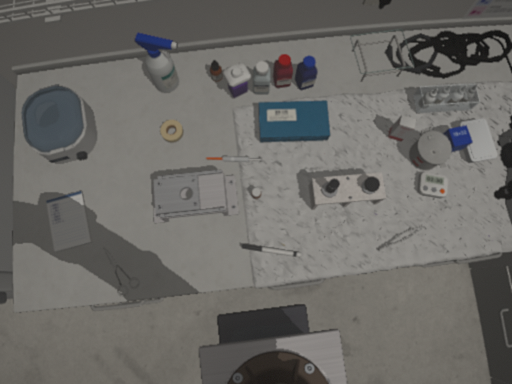

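View pics/wrist0.png

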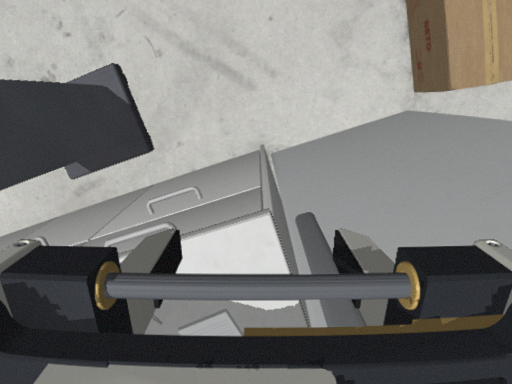

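Side: the rack is at about (272,290), with the drift at (267,243) and the blunt pin's knob at (275,285). The bridge is near (260,185). Top: drift handle at about (332,186), blunt pin (372,184), bridge hole at about (186,193). I'll zoom in for detail.

```bash
python3 - <<'E'
from h import *
import cv2
t=robot.snapshot('top'); im=t['color'][:,:,::-1]
a=cv2.resize(im[160:225,145:245],None,fx=8,fy=8,interpolation=cv2.INTER_CUBIC); cv2.imwrite('pics/ta.png',a)
b=cv2.resize(im[165:215,300:400],None,fx=8,fy=8,interpolation=cv2.INTER_CUBIC); cv2.imwrite('pics/tb.png',b)
for q in ['drift','blunt_pin','bridge','upper_plate']:
    for d in robot.trace('top',q):
        m=d['pixels']; ys,xs=np.nonzero(m); print(q,round(d['p'],2),m.sum(),xs.min(),xs.max(),ys.min(),ys.max(),xs.mean(),ys.mean())
for px in [(191,196),(186,193),(332,186),(372,184)]: print(px, atz(t,px,0.07),atz(t,px,.125))
s=robot.snapshot('side'); im=s['color'][:,:,::-1]
a=cv2.resize(im[145:225,225:300],None,fx=7,fy=7,interpolation=cv2.INTER_CUBIC); cv2.imwrite('pics/sa.png',a)
b=cv2.resize(im[220:340,235:310],None,fx=5,fy=5,interpolation=cv2.INTER_CUBIC); cv2.imwrite('pics/sb.png',b)
for q in ['drift','blunt_pin','bridge','upper_plate']:
    for d in robot.trace('side',q):
        m=d['pixels']; ys,xs=np.nonzero(m); print(q,round(d['p'],2),m.sum(),xs.min(),xs.max(),ys.min(),ys.max(),xs.mean(),ys.mean())
E
```

```text
drift 0.7 231 321 338 179 196 329.961038961039 187.35497835497836
blunt_pin 0.5 247 362 379 175 193 370.4412955465587 184.00404858299595
bridge 0.84 3587 152 237 169 222 193.8402564817396 194.58098689712853
upper_plate 0.56 1555 154 200 175 215 175.80064308681673 194.35948553054664
(191, 196) [0.47850065 0.13261525 0.07      ] [0.46557774 0.12551775 0.125     ]
(186, 193) [0.48661793 0.14303424 0.07      ] [0.47317706 0.13527191 0.125     ]
(332, 186) [ 0.46279294 -0.18031298  0.07      ] [ 0.45087233 -0.16744278  0.125     ]
(372, 184) [ 0.45631172 -0.27098071  0.07      ] [ 0.44480466 -0.25232508  0.125     ]
drift 0.7 433 258 276 229 261 266.9307159353349 246.46420323325634
drift 0.41 419 264 283 274 299 273.5417661097852 286.3675417661098
blunt_pin 0.57 382 265 283 275 298 273.9267015706806 286.84031413612564
bridge 0.89 2122 238 280 155 215 259.0018850141376 184.98868991517438
```

View pics/ta.png

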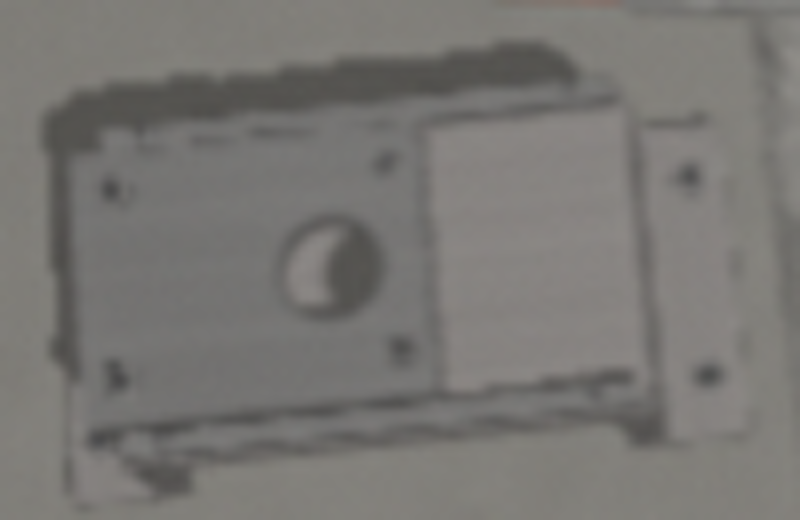

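View pics/tb.png

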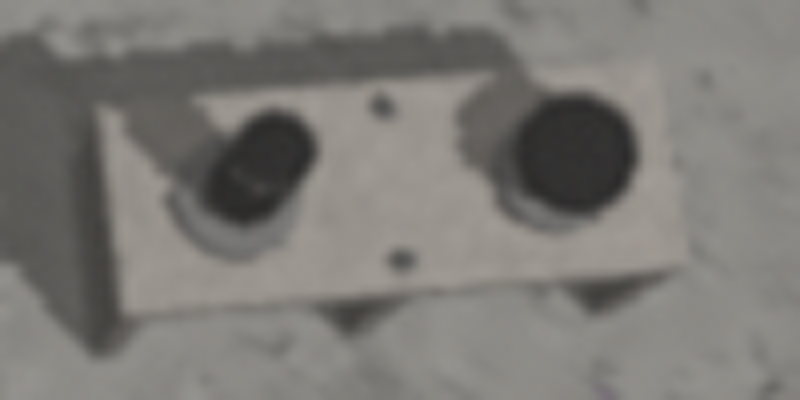

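View pics/sb.png

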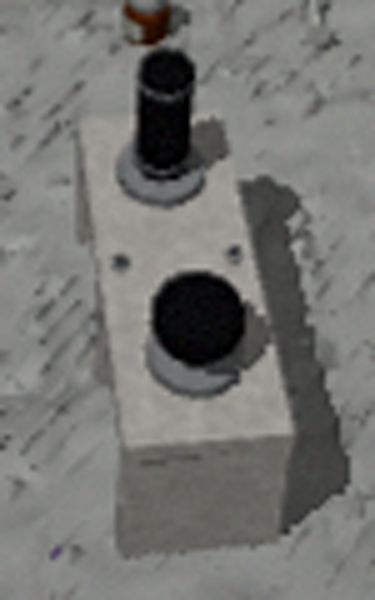

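View pics/sa.png

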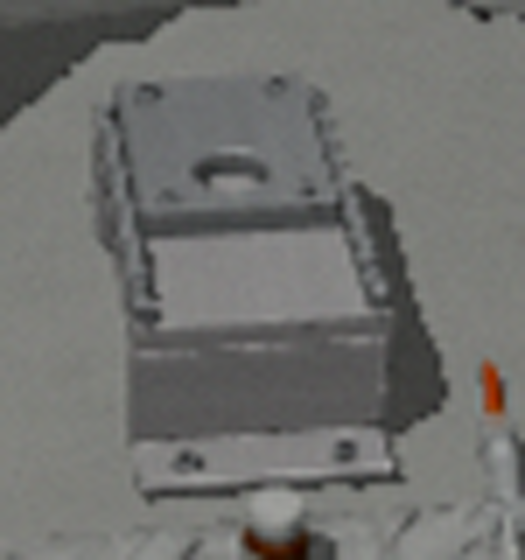

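```bash
cat >> h.py <<'E'
def tri(obs):
    A=np.zeros((3,3));b=np.zeros(3)
    for s,px in obs:
        o,v=ray(s,px);M=np.eye(3)-np.outer(v,v);A+=M;b+=M@o
    P=np.linalg.solve(A,b); return P,[np.linalg.norm((np.eye(3)-np.outer(v,v))@(P-o)) for o,v in [ray(*x) for x in obs]]
E
python3 - <<'E'
from h import *
t=robot.snapshot('top'); s=robot.snapshot('side')
c=lambda u,v,f,x,y:((u+.5)/f-.5+x,(v+.5)/f-.5+y)
A=lambda u,v:c(u,v,8,145,160); B=lambda u,v:c(u,v,8,300,165)
SA=lambda u,v:c(u,v,7,225,145); SB=lambda u,v:c(u,v,5,235,220)
print('drifttop',tri([(t,B(281,147)),(s,SB(167,74))]), atz(t,B(281,147),.131),atz(s,SB(167,74),.131))
print('collar',tri([(t,B(235,205)),(s,SB(161,172))]),atz(t,B(235,205),.076),atz(s,SB(161,172),.076))
print('pin',tri([(t,B(575,153)),(s,SB(199,317))]),atz(t,B(575,153),.1),atz(s,SB(199,317),.1))
print('hole',tri([(t,A(332,268)),(s,SA(231,175))]),atz(t,A(332,268),.07),atz(s,SA(231,175),.07))
for p in [(420,125),(440,392)]: print('plate edge',atz(t,A(*p),.07))
for p in [(142,212),(340,206)]: print('plate edge side',atz(s,SA(*p),.07))
for p in [(118,86),(300,76)]: print('plate far side',atz(s,SA(*p),.07))
for p in [(112,190),(385,162),(402,348),(117,376)]: print('screw',atz(t,A(*p),.07))
E
```

```text
drifttop (array([ 0.45661015, -0.17361711,  0.12736247]), [np.float64(0.00045313752481442493), np.float64(0.0004531375248144331)]) [ 0.45533125 -0.1727095   0.131     ] [ 0.45623946 -0.17726404  0.131     ]
collar (array([ 0.45570406, -0.17173213,  0.07113452]), [np.float64(0.0017103049457953678), np.float64(0.0017103049457954647)]) [ 0.4529516  -0.17056515  0.076     ] [ 0.45644984 -0.17590105  0.076     ]
pin (array([ 0.45323369, -0.26213522,  0.09298568]), [np.float64(0.0008693620483795639), np.float64(0.000869362048379662)]) [ 0.45087075 -0.25970678  0.1       ] [ 0.45266316 -0.26747485  0.1       ]
hole (array([0.48740861, 0.14318354, 0.06811748]), [np.float64(0.00047519506231540526), np.float64(0.0004751950623153328)]) [0.48645979 0.14290854 0.07      ] [0.48740534 0.1404867  0.07      ]
plate edge [0.52421454 0.11495979 0.07      ]
plate edge [0.44815924 0.11644333 0.07      ]
plate edge side [0.44972387 0.11898874 0.07      ]
plate edge side [0.52555361 0.11403289 0.07      ]
plate far side [0.4516047  0.21221178 0.07      ]
plate far side [0.52744901 0.21140205 0.07      ]
screw [0.51620463 0.20223197 0.07      ]
screw [0.51479373 0.12562797 0.07      ]
screw [0.46165532 0.12567945 0.07      ]
screw [0.46339407 0.2045603  0.07      ]
```

Plate hole is at about (0.487, 0.142), with bridge y close to world +y. The drift is at about (0.4555, -0.1735). The blunt pin is the wide knob further toward -y. I'll rotate the tool to align and travel over.

Emit:
move_arm([
  [0, 0, 0, 0, 0, -0.147, 0.3],
  [0, 0, 0, 0, 0, -0.147, 0.3],
  [-0.4, -1, 0, 0, 0, 0, 0.3],
  [-0.4, -1, 0, 0, 0, 0, 0.3],
  [-0.4, -1, 0, 0, 0, 0, 0.3],
])

```text
time: 1.98
eef_pos: [0.2223, 0.5179, 0.2267]
tool_rot: [0.0, 0.01, 1.0, 0.0]
contact_force: [0.0, -0.3, 0.2]
finger_gap: 0.0647
```

Emit:
move_arm([
  [-0.4, -1, 0, 0, 0, 0, 0.3],
  [-0.4, -1, 0, 0, 0, 0, 0.3],
  [-0.4, -1, 0, 0, 0, 0, 0.3],
  [-0.4, -1, 0, 0, 0, 0, 0.3],
  [-0.4, -1, 0, 0, 0, 0, 0.3],
])

```text
time: 2.6
eef_pos: [0.2697, 0.3918, 0.2269]
tool_rot: [0.0, 0.01, 1.0, 0.0]
contact_force: [-0.0, -0.3, 0.3]
finger_gap: 0.0641
```

Emit:
move_arm([
  [-0.4, -1, 0, 0, 0, 0, 0.3],
  [-0.4, -1, 0, 0, 0, 0, 0.3],
  [-0.4, -1, 0, 0, 0, 0, 0.3],
  [-0.4, -1, 0, 0, 0, 0, 0.3],
  [-0.4, -1, 0, 0, 0, 0, 0.3],
])

```text
time: 3.22
eef_pos: [0.317, 0.2658, 0.2269]
tool_rot: [0.0, 0.01, 1.0, 0.0]
contact_force: [-0.1, 0.6, 0.0]
finger_gap: 0.0642
```

Emit:
move_arm([
  [-0.4, -1, 0, 0, 0, 0, 0.3],
  [-0.4, -1, 0, 0, 0, 0, 0.3],
  [-0.4, -1, 0, 0, 0, 0, 0.3],
  [-0.4, -1, 0, 0, 0, 0, 0.3],
  [-0.4, -1, 0, 0, 0, 0, 0.3],
])

```text
time: 3.85
eef_pos: [0.3644, 0.1398, 0.227]
tool_rot: [0.0, 0.01, 1.0, 0.0]
contact_force: [-0.5, 0.3, 0.9]
finger_gap: 0.0642
```

Emit:
move_arm([
  [-0.2, -1, 0, 0, 0, 0, 0.3],
  [-0.2, -1, 0, 0, 0, 0, 0.3],
  [-0.2, -1, 0, 0, 0, 0, 0.3],
  [-0.2, -1, 0, 0, 0, 0, 0.3],
  [-0.2, -1, 0, 0, 0, 0, 0.3],
])

```text
time: 4.47
eef_pos: [0.3867, 0.0143, 0.2269]
tool_rot: [0.0, 0.01, 1.0, 0.0]
contact_force: [1.0, -0.0, -1.2]
finger_gap: 0.0644
```

Emit:
move_arm([
  [-0.4, -1, 0, 0, 0, 0, 0.3],
  [-0.4, -1, 0, 0, 0, 0, 0.3],
  [-0.4, -1, 0, 0, 0, 0, 0.3],
  [-0.4, -1, 0, 0, 0, 0, 0.3],
  [-0.4, -1, 0, 0, 0, 0, 0.3],
])

```text
time: 5.1
eef_pos: [0.4343, -0.1117, 0.2269]
tool_rot: [0.0, 0.01, 1.0, 0.0]
contact_force: [-0.3, -0.5, 0.1]
finger_gap: 0.0638
```

Emit:
move_arm([
  [-0.4, -1, 0, 0, 0, 0, 0.3],
  [-0.4, -1, 0, 0, 0, 0, 0.3],
  [0, 0, 0, 0, 0, 0, 0.3],
  [0, 0, 0, 0, 0, 0, 0.3],
])

```text
time: 5.6
eef_pos: [0.4526, -0.1608, 0.2266]
tool_rot: [-0.0, 0.01, 1.0, 0.0]
contact_force: [-0.2, 0.8, 0.3]
finger_gap: 0.0643
```

```bash
python3 - <<'E'
from h import *
o=robot.observe(); print(o['time'],o['eef_pos'],o['tool_rot'],o['finger_gap'])
s=save('wrist','w1.png')
R=cv2.Rodrigues(np.array(s['rvec']))[0]; print(-R.T@np.array(s['tvec']).ravel(), R)
for q in ['drift','blunt_pin']:
    print(q,[(np.round(d['pixel']),round(d['p'],2)) for d in robot.spot_in('wrist',q)][:3])
t=save('top','t1.png')
print(proj(s,[[.4555,-.1735,.131],[.4555,-.1735,.076]]))
E
```

```text
5.6 [ 0.45257642 -0.16077054  0.22661918] [-1.87075907e-04  1.04146709e-02  9.99945722e-01  2.27690434e-04] 0.064274639175455
[ 0.37083482 -0.15786853  0.38570697] [[ 0.02060517  0.99978665  0.0014448 ]
 [ 0.95211777 -0.0200636   0.30507244]
 [ 0.30503634 -0.00491046 -0.95232805]]
drift [(array([245., 184.]), 0.91)]
blunt_pin [(array([160., 184.]), 0.67)]
[[241.24859451 196.08872844]
 [243.72484542 180.1360697 ]]
```

View pics/w1.png

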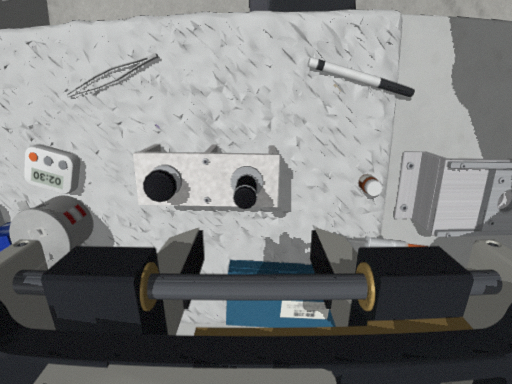

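View pics/t1.png

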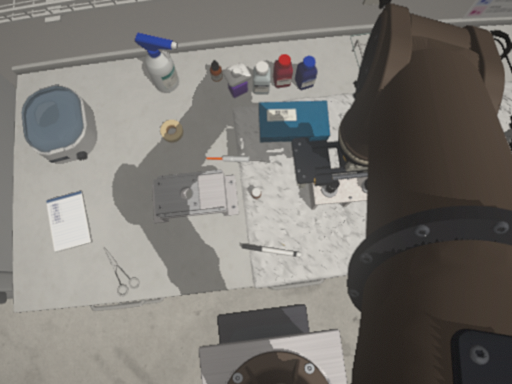

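The wrist view shows the drift's handle top at about (245,196), the collar near (246,180), and the blunt pin's knob at (160,185). The handle top projects about 4 px off, so I'll zoom in.

```bash
python3 - <<'E'
from h import *
im=cv2.imread('pics/w1.png'); cv2.imwrite('pics/w1z.png',cv2.resize(im[145:220,125:290],None,fx=4.8,fy=4.8,interpolation=cv2.INTER_CUBIC))
E
```

```text
(no output)
```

View pics/w1z.png

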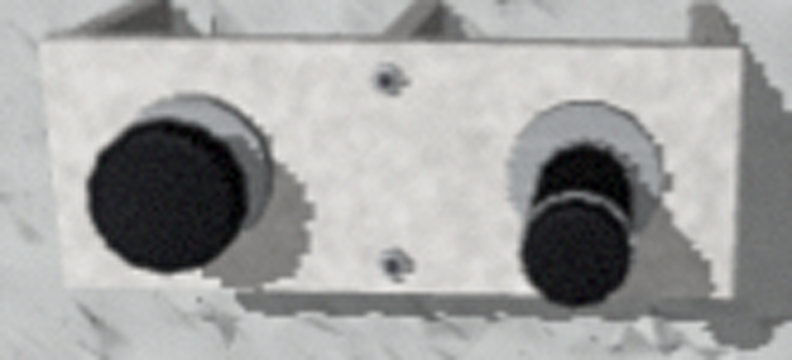

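```bash
python3 - <<'E'
from h import *
s=robot.snapshot('wrist'); o=robot.observe()
g=lambda u,v:((u+.5)/4.8-.5+125,(v+.5)/4.8-.5+145)
print(atz(s,g(577,249),.131),atz(s,g(587,175),.076),atz(s,g(166,195),.1)); print(o['eef_pos'])
# tcp axis tilt
import scipy.spatial.transform as T
q=o['tool_rot'];R=T.Rotation.from_quat(np.roll(q,-1)).as_matrix();print(R)
# project the hold point
print(proj(s,[o['eef_pos']-R[:,2]*.0188]))
E
```

```text
[ 0.45619615 -0.16997462  0.131     ] [ 0.45689016 -0.16978369  0.076     ] [ 0.45275668 -0.25856289  0.1       ]
[ 0.45278546 -0.16059279  0.22678732]
[[-9.99803541e-01  1.98200858e-02  2.08940716e-04]
 [ 1.98201715e-02  9.99803474e-01  4.16327224e-04]
 [-2.00648012e-04  4.20386673e-04 -9.99999892e-01]]
[[254.0295645  257.53568143]]
```

Emit:
move_arm([
  [-0.13, -0.42, 0.6, 0, 0, 0, 0.3],
  [0, 0, 1, 0, 0, 0, 0.3],
  [0, 0, 1, 0, 0, 0, 0.3],
  [0, 0, 0.4, 0, 0, 0, 0.3],
  [0, 0, 0, 0, 0, 0, 0.3],
])

```text
time: 6.48
eef_pos: [0.4557, -0.1716, 0.1516]
tool_rot: [-0.0, 0.01, 1.0, 0.0]
contact_force: [0.2, -0.3, 0.0]
finger_gap: 0.0641
```

```bash
python3 - <<'E'
from h import *
o=robot.observe(); print(o['time'],o['eef_pos'],o['contact_force'])
s=save('wrist','w2.png'); s=save('side','s2.png')
im=s['color'][:,:,::-1]; cv2.imwrite('pics/s2z.png',cv2.resize(im[180:330,200:350],None,fx=4,fy=4,interpolation=cv2.INTER_CUBIC))
E
```

```text
6.475 [ 0.45567315 -0.17163268  0.1515951 ] [ 0.21456655 -0.34416739  0.03665021]
```

View pics/w2.png

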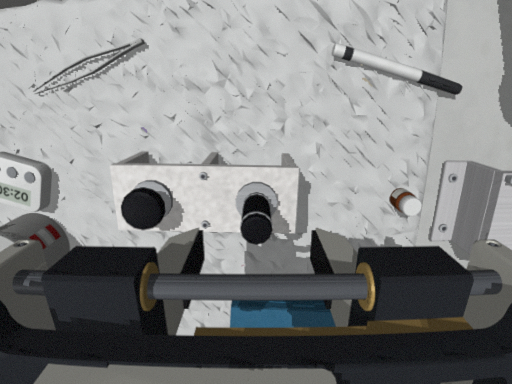

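View pics/s2z.png

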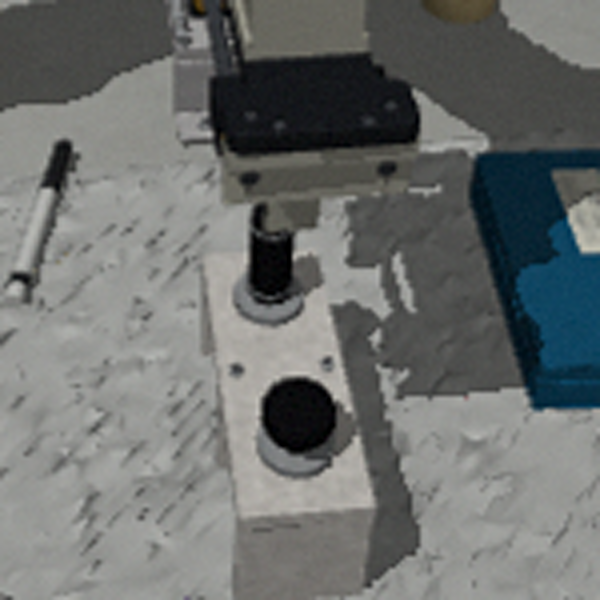

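```bash
python3 - <<'E'
from h import *
s=robot.snapshot('side'); w=robot.snapshot('wrist')
f=lambda P:(proj(s,P)-[200,180])*4
print('fingertip',f([[.4557,-.2036,.1516],[.4557,-.2236,.1516]]))
for x in (.453,.456,.459): print(x,f([[x,-.171,.131],[x,-.171,.0765]]))
print('wrist',proj(w,[[.456,-.171,.131],[.456,-.171,.076]]))
E
python3 -c "
import cv2
im=cv2.imread('pics/s2z.png');cv2.imwrite('pics/s2zz.png',cv2.resize(im[170:340,200:380],None,fx=3.4,fy=3.4))
im=cv2.imread('pics/w2.png');cv2.imwrite('pics/w2z.png',cv2.resize(im[170:250,200:320],None,fx=6,fy=6,interpolation=2))"
```

```text
fingertip [[283.17279338 224.58843677]
 [291.54933238 256.0702329 ]]
0.453 [[262.99416179 209.17441997]
 [258.75324299 288.80424153]]
0.456 [[269.17654035 208.62839045]
 [264.64673956 288.24161539]]
0.459 [[275.35199608 208.08293544]
 [270.53395362 287.6795377 ]]
wrist [[256.1511742  225.82711577]
 [256.2425696  198.94930811]]
```

View pics/s2zz.png

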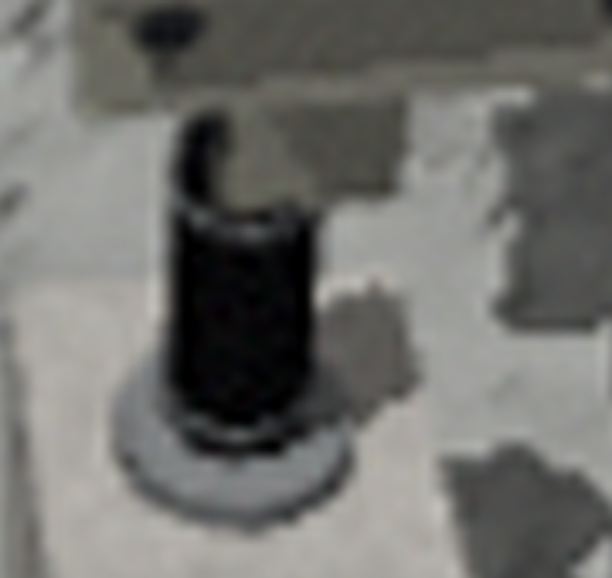

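View pics/w2z.png

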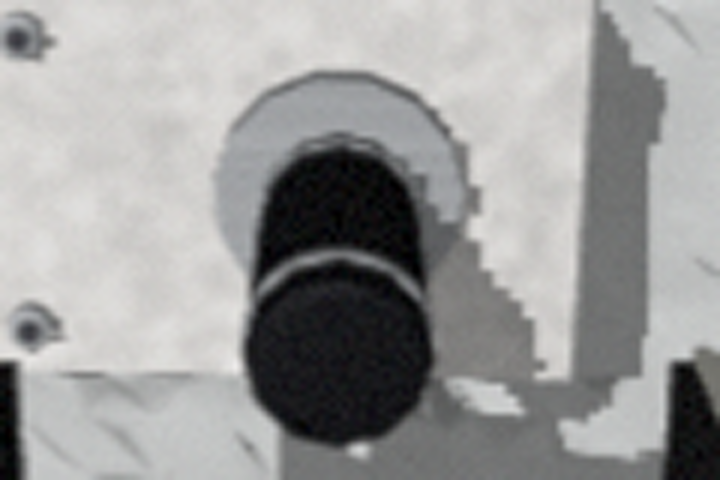

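The views disagree on x by about ±2 mm. That is harmless for flat pads, so I'll descend and grip.

Emit:
move_arm([
  [-0.04, 0, 0.9, 0, 0, 0, 0.3],
  [0, 0, 0.9, 0, 0, 0, 0.3],
  [0, 0, 0.82, 0, 0, 0, 0.3],
  [0, 0, 0, 0, 0, 0, 0.3],
  [0, 0, 0, 0, 0, 0, 0.3],
])

```text
time: 7.3
eef_pos: [0.4575, -0.1721, 0.0872]
tool_rot: [0.001, 0.011, 1.0, -0.0]
contact_force: [0.0, 0.3, 0.2]
finger_gap: 0.0642
```

Emit:
move_arm([
  [0, 0, 0, 0, 0, 0, 0.6],
  [0, 0, 0, 0, 0, 0, 0.85],
  [0, 0, 0, 0, 0, 0, 1],
  [0, 0, 0, 0, 0, 0, 1],
  [0, 0, 0, 0, 0, 0, 1],
], squeeze=45)

```text
time: 7.92
eef_pos: [0.4568, -0.1719, 0.0862]
tool_rot: [0.0, 0.01, 1.0, -0.0]
contact_force: [0.6, 0.1, -0.1]
finger_gap: 0.0214
```

```bash
python3 - <<'E'
from h import *
o=robot.observe(); print(o['time'],o['eef_pos'],o['contact_force'],o['wrist_torque'],o['finger_gap'])
s=save('side','s3.png')
im=s['color'][:,:,::-1]; cv2.imwrite('pics/s3z.png',cv2.resize(im[180:330,200:350],None,fx=4,fy=4,interpolation=cv2.INTER_CUBIC))
E
```

```text
7.925 [ 0.45684641 -0.17190425  0.08623327] [ 0.57261253  0.1308621  -0.13443681] [ 0.01429099 -0.02186997  0.01628999] 0.02142824194681897
```

View pics/s3z.png

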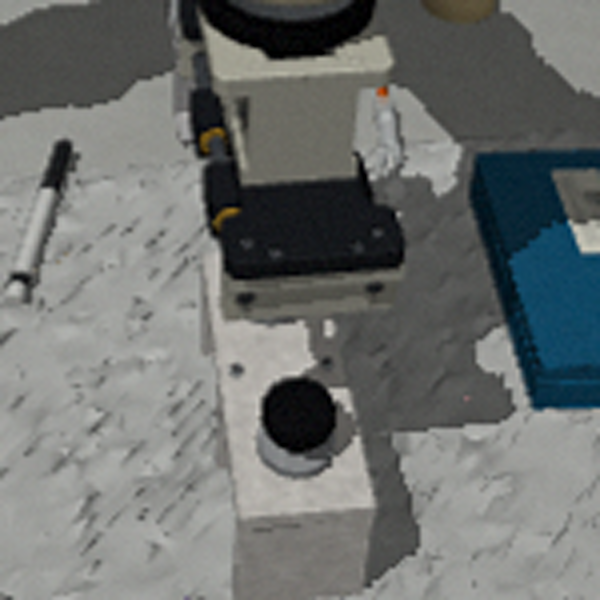

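Gripped: the gap is 21.4 mm and forces are near zero. Now I'll lift.

Emit:
move_arm([
  [0, 0, -0.4, 0, 0, 0, 1],
  [0, 0, -0.6, 0, 0, 0, 1],
  [0, 0, -0.8, 0, 0, 0, 1],
  [0, 0, -1, 0, 0, 0, 1],
  [0, 0, -1, 0, 0, 0, 1],
])

```text
time: 8.6
eef_pos: [0.4568, -0.172, 0.183]
tool_rot: [0.0, 0.011, 1.0, -0.0]
contact_force: [0.8, 0.7, -1.2]
finger_gap: 0.0214
```

Emit:
move_arm([
  [0, 0, -0.2, 0, 0, 0, 1],
  [0, 0, 0, 0, 0, 0, 1],
])

```text
time: 8.85
eef_pos: [0.4569, -0.1717, 0.1864]
tool_rot: [0.0, 0.01, 1.0, 0.0]
contact_force: [0.6, 0.7, -2.1]
finger_gap: 0.0212
```

```bash
python3 - <<'E'
from h import *
o=robot.observe(); print(o['time'],o['eef_pos'],o['contact_force'],o['wrist_torque'],o['finger_gap'])
s=save('side','s4.png')
im=s['color'][:,:,::-1]; cv2.imwrite('pics/s4z.png',cv2.resize(im[180:330,200:350],None,fx=4,fy=4,interpolation=cv2.INTER_CUBIC))
E
```

```text
8.85 [ 0.456876   -0.17173765  0.18638231] [ 0.57932398  0.69805331 -2.09516932] [ 0.01104778  0.02182873 -0.00667209] 0.021224145771575626
```

View pics/s4z.png

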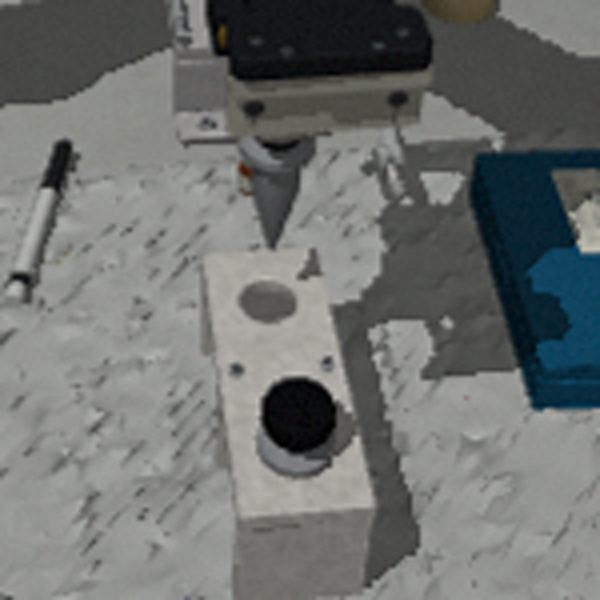

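The drift is free with its tip at about (272,249) in the zoomed crop, and the blunt pin is still in its hole. I'll carry it toward the bridge.

Emit:
move_arm([
  [-0.08, 0.6, 0, 0, 0, 0, 1],
  [-0.08, 1, 0, 0, 0, 0, 1],
  [-0.08, 1, 0, 0, 0, 0, 1],
  [-0.08, 1, 0, 0, 0, 0, 1],
  [-0.08, 1, 0, 0, 0, 0, 1],
])

```text
time: 9.52
eef_pos: [0.4688, -0.0551, 0.1855]
tool_rot: [-0.001, 0.01, 1.0, 0.0]
contact_force: [0.3, -0.1, -1.4]
finger_gap: 0.0213
```

Emit:
move_arm([
  [-0.08, 1, 0, 0, 0, 0, 1],
  [-0.08, 1, 0, 0, 0, 0, 1],
  [-0.08, 1, 0, 0, 0, 0, 1],
  [-0.08, 1, 0, 0, 0, 0, 1],
  [-0.08, 1, 0, 0, 0, 0, 1],
])

```text
time: 10.15
eef_pos: [0.4811, 0.0695, 0.1854]
tool_rot: [-0.001, 0.01, 1.0, -0.0]
contact_force: [0.0, 0.3, -1.5]
finger_gap: 0.0212
```

Emit:
move_arm([
  [-0.08, 0.9, 0, 0, 0, 0, 1],
  [-0.08, 0.9, 0, 0, 0, 0, 1],
  [-0.04, 0.76, 0, 0, 0, 0, 1],
  [0, 0, 0, 0, 0, 0, 1],
  [0, 0, 0, 0, 0, 0, 1],
])

```text
time: 10.78
eef_pos: [0.4879, 0.1308, 0.186]
tool_rot: [-0.0, 0.011, 1.0, -0.0]
contact_force: [0.2, -0.4, -1.0]
finger_gap: 0.0216
```

```bash
python3 - <<'E'
from h import *
o=robot.observe(); print(o['time'],o['eef_pos'],o['contact_force'],o['wrist_torque'],o['finger_gap'])
s=save('side','s5.png')
im=s['color'][:,:,::-1]; cv2.imwrite('pics/s5z.png',cv2.resize(im[125:225,215:315],None,fx=6,fy=6,interpolation=cv2.INTER_CUBIC))
s=save('top','t5.png');
im=s['color'][:,:,::-1]; cv2.imwrite('pics/t5z.png',cv2.resize(im[150:230,140:240],None,fx=6,fy=6,interpolation=cv2.INTER_CUBIC))
save('wrist','w5.png')
E
```

```text
10.775 [0.48792862 0.13084408 0.18598481] [ 0.21203205 -0.38595779 -1.02416876] [-0.04680413  0.0259249   0.01428377] 0.021577186159044047
```

View pics/s5z.png

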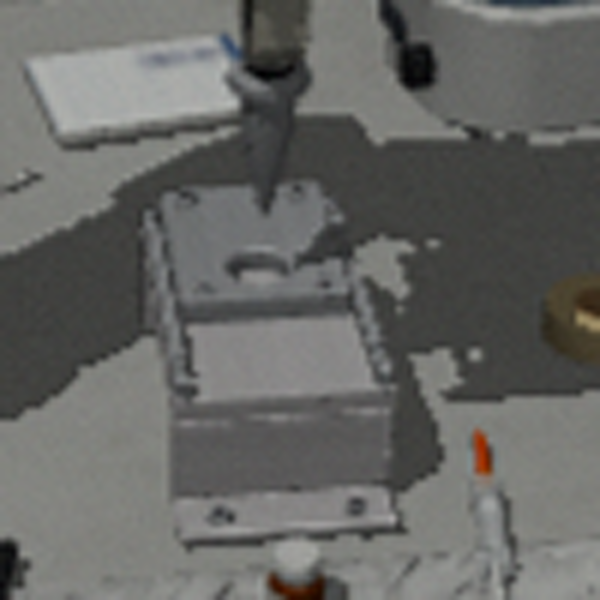

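View pics/t5z.png

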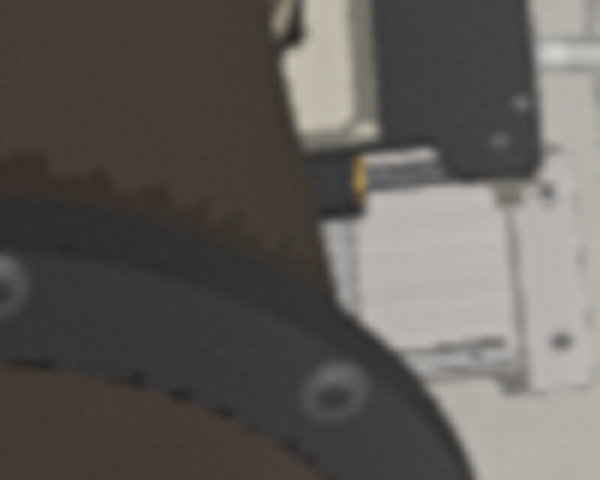

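View pics/w5.png

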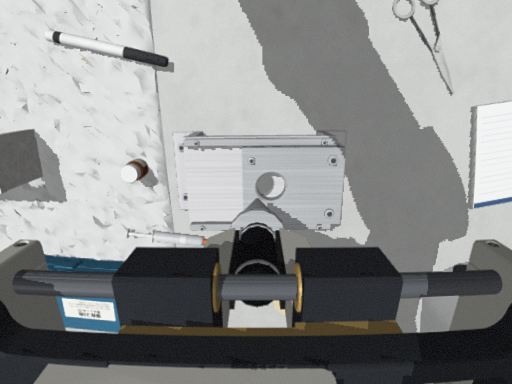

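```bash
python3 - <<'E'
from h import *
im=cv2.imread('pics/w5.png'); cv2.imwrite('pics/w5z.png',cv2.resize(im[135:235,215:345],None,fx=6,fy=6,interpolation=cv2.INTER_CUBIC))
s=robot.snapshot('wrist'); sd=robot.snapshot('side'); o=robot.observe(); p=o['eef_pos']
tip=p-[0,0,.08]
print('proj tip w',(proj(s,[tip])-[215,135])*6,'side',(proj(sd,[tip])-[215,125])*6)
E
```

```text
proj tip w [[242.75469872 380.31057375]] side [[262.67792698 209.81529889]]
```

View pics/w5z.png

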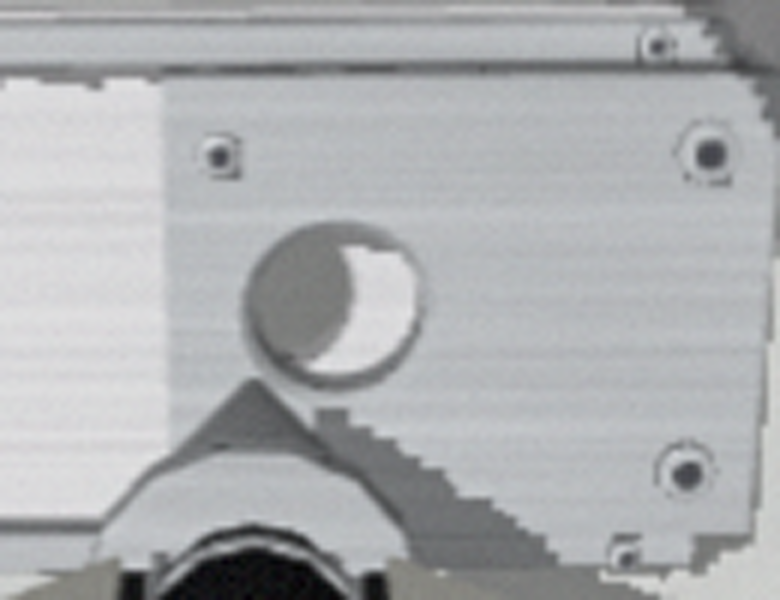

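```bash
python3 - <<'E'
from h import *
s=robot.snapshot('wrist'); sd=robot.snapshot('side'); o=robot.observe(); p=o['eef_pos']; print(p,o['time'])
g=lambda u,v:((u+.5)/6-.5+215,(v+.5)/6-.5+135)
h=lambda u,v:((u+.5)/6-.5+215,(v+.5)/6-.5+125)
tip=atz(s,g(253,382),.106); H=atz(s,g(333.5,306),.07)
print('tip',tip,'plate hole',H,'diff',H-tip)
for P in [(243,306),(424,306),(333,220),(333,392)]: print(atz(s,g(*P),.07))
for P in [(353,290),(351,310),(345,265),(322,355)]: print('bridge hole edge',atz(s,g(*P),.058))
ts=atz(sd,h(265,212),.106); hs=atz(sd,h(259,266),.07)
print('side tip',ts,'hole',hs,hs-ts)
E
```

```text
[0.48821399 0.13112046 0.18629666] 11.125
tip [0.48832297 0.13228913 0.106     ] plate hole [0.48787333 0.14542201 0.07      ] diff [-0.00044964  0.01313288 -0.036     ]
[0.48754881 0.13070367 0.07      ]
[0.48819538 0.16015764 0.07      ]
[0.47350435 0.14546127 0.07      ]
[0.50268416 0.14522109 0.07      ]
bridge hole edge [0.4886725  0.14924807 0.058     ]
bridge hole edge [0.49219756 0.14889108 0.058     ]
bridge hole edge [0.48426235 0.14792094 0.058     ]
bridge hole edge [0.50012834 0.14388288 0.058     ]
side tip [0.48828088 0.13167033 0.106     ] hole [0.48839777 0.14367173 0.07      ] [ 0.00011689  0.01200139 -0.036     ]
```

In the wrist zoom the tip is at (253,382), the plate hole at (333,306), and the bridge-hole edge arc near x=353. So relative to the tip, the plate hole is about +12.5 mm in y and the bridge hole about +3 mm, giving a ~10 mm offset. I'll enter at bridge +3 mm.

Emit:
move_arm([
  [0, 0.24, 0, 0, 0, 0, 1],
  [0, 0, 0.6, 0, 0, 0, 1],
  [0, 0, 0.6, 0, 0, 0, 1],
  [0, 0, 0, 0, 0, 0, 1],
])

```text
time: 11.62
eef_pos: [0.4871, 0.137, 0.1544]
tool_rot: [-0.002, 0.01, 1.0, -0.001]
contact_force: [-0.2, 0.3, -1.6]
finger_gap: 0.0214
```

```bash
python3 - <<'E'
from h import *
o=robot.observe(); print(o['time'],o['eef_pos'],o['contact_force'],o['wrist_torque'],o['finger_gap'])
s=save('side','s6.png')
im=s['color'][:,:,::-1]; cv2.imwrite('pics/s6z.png',cv2.resize(im[145:205,225:295],None,fx=8,fy=8,interpolation=cv2.INTER_CUBIC))
s=save('wrist','w6.png');im=s['color'][:,:,::-1]; cv2.imwrite('pics/w6z.png',cv2.resize(im[155:255,215:345],None,fx=6,fy=6,interpolation=cv2.INTER_CUBIC))
E
```

```text
11.625 [0.48707815 0.13703274 0.15443532] [-0.24839376  0.26782729 -1.60646244] [-0.01334416  0.03389959  0.0066055 ] 0.021402054942792192
```

View pics/s6z.png

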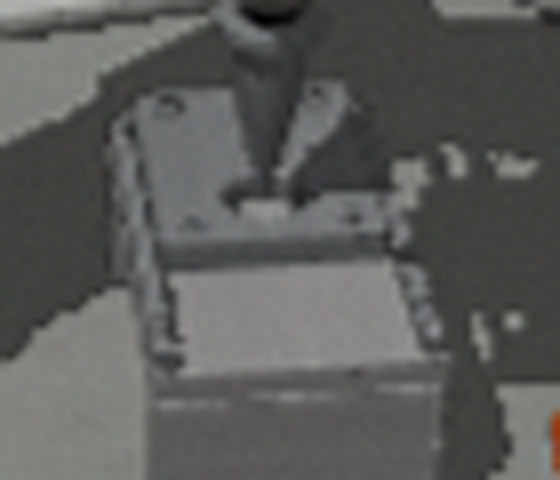

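View pics/w6z.png

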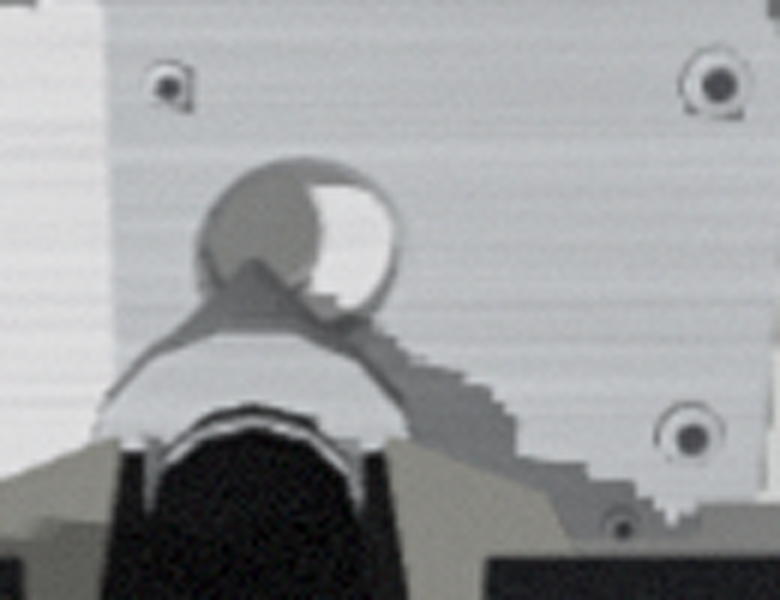

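```bash
python3 - <<'E'
from h import *
s=robot.snapshot('wrist'); o=robot.observe(); p=o['eef_pos']; print(p,o['tool_rot'],o['time'])
g=lambda u,v:((u+.5)/6-.5+215,(v+.5)/6-.5+155)
print('tip',atz(s,g(254,262),p[2]-.08),'plate hole',atz(s,g(298,241),.07))
for P in [(298,157),(298,325),(197,241),(398,241)]: print(atz(s,g(*P),.07))
print('bridge edge',atz(s,g(321,235),.058))
E
```

```text
[0.48842826 0.1374065  0.15623212] [-2.17354364e-05  1.05774983e-02  9.99944054e-01 -6.66185965e-05] 11.775
tip [0.48795047 0.13879849 0.07623212] plate hole [0.48697255 0.14525288 0.07      ]
[0.47424977 0.14542292 0.07      ]
[0.50009205 0.14507982 0.07      ]
[0.48666124 0.13049929 0.07      ]
[0.487282   0.15987067 0.07      ]
bridge edge [0.49002381 0.14902677 0.058     ]
```

Emit:
move_arm([
  [0, 0, 0.35, 0, 0, 0, 1],
  [0, 0, 0.35, 0, 0, 0, 1],
  [0, 0, 0.3, 0, 0, 0, 1],
  [0, 0, 0, 0, 0, 0, 1],
])

```text
time: 12.28
eef_pos: [0.4878, 0.1373, 0.1305]
tool_rot: [-0.001, 0.011, 1.0, -0.0]
contact_force: [-0.1, -0.2, -1.6]
finger_gap: 0.0213
```

Emit:
move_arm([
  [0, -0.04, 0.2, 0, 0, 0, 1],
  [0, -0.04, 0.2, 0, 0, 0, 1],
  [0, -0.04, 0.2, 0, 0, 0, 1],
  [0, 0, 0, 0, 0, 0, 1],
])

```text
time: 12.78
eef_pos: [0.4881, 0.1345, 0.1158]
tool_rot: [-0.0, 0.01, 1.0, -0.0]
contact_force: [-0.0, 3.0, -1.5]
finger_gap: 0.021
```

Emit:
move_arm([
  [0, -0.01, 0.2, 0, 0, 0, 1],
  [0, 0, 0.2, 0, 0, 0, 1],
  [0, 0, 0.2, 0, 0, 0, 1],
  [0, 0, 0, 0, 0, 0, 1],
])

```text
time: 13.28
eef_pos: [0.4879, 0.1341, 0.1006]
tool_rot: [-0.0, 0.01, 1.0, -0.0]
contact_force: [0.0, 2.4, -3.1]
finger_gap: 0.0215
```

Emit:
move_arm([
  [0, 0, 0.2, 0, 0, 0, 1],
  [0, 0, 0.15, 0, 0, 0, 1],
  [0, 0, 0.1, 0, 0, 0, 1],
  [0, 0, 0, 0, 0, 0, 1],
])

```text
time: 13.78
eef_pos: [0.4881, 0.1342, 0.0897]
tool_rot: [-0.0, 0.01, 1.0, -0.0]
contact_force: [0.1, 2.7, -2.3]
finger_gap: 0.0217
```

```bash
python3 - <<'E'
from h import *
o=robot.observe(); print(o['time'],o['eef_pos'],o['contact_force'],o['wrist_torque'],o['finger_gap'])
s=save('side','s7.png')
im=s['color'][:,:,::-1]; cv2.imwrite('pics/s7z.png',cv2.resize(im[135:205,220:300],None,fx=8,fy=8,interpolation=cv2.INTER_CUBIC))
E
```

```text
13.775 [0.48811001 0.13419327 0.08972429] [ 0.08146273  2.66454475 -2.31200355] [ 0.55824056  0.00620868 -0.0079672 ] 0.02171608627632214
```

View pics/s7z.png

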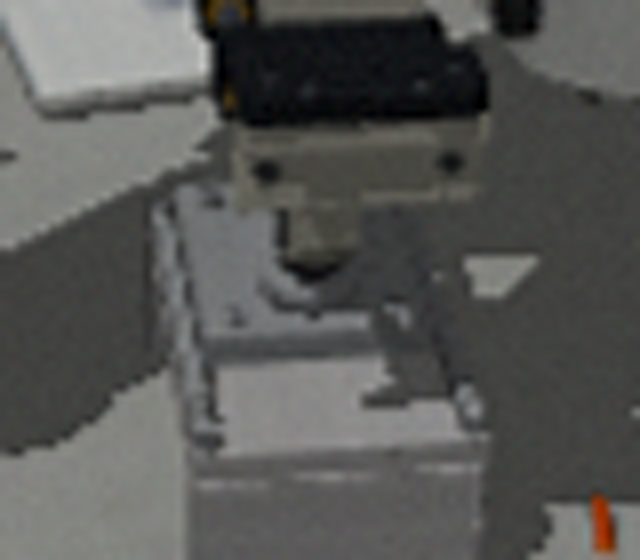

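Emit:
move_arm([
  [0, 0, 0.06, 0, 0, 0, 1],
  [0, 0, 0.05, 0, 0, 0, 1],
  [0, 0, 0.02, 0, 0, 0, 1],
  [0, 0, 0, 0, 0, 0, 1],
])

```text
time: 14.32
eef_pos: [0.4883, 0.1342, 0.0867]
tool_rot: [0.0, 0.01, 1.0, -0.0]
contact_force: [0.7, 0.6, -1.1]
finger_gap: 0.0212
```

Emit:
move_arm([
  [0, 0, 0.03, 0, 0, 0, 1],
  [0, 0, 0.03, 0, 0, 0, 1],
  [0, 0, 0, 0, 0, 0, 1],
])

```text
time: 14.7
eef_pos: [0.4884, 0.1343, 0.0861]
tool_rot: [0.0, 0.011, 1.0, 0.0]
contact_force: [-4.2, 0.2, 14.3]
finger_gap: 0.0212
```

Firm upward reaction (14 N) at TCP z 0.0861, which matches the rack-seated height. I'll look before releasing.

```bash
python3 - <<'E'
from h import *
o=robot.observe(); print(o['time'],o['eef_pos'],o['contact_force'],o['wrist_torque'],o['finger_gap'])
s=save('side','s8.png')
im=s['color'][:,:,::-1]; cv2.imwrite('pics/s8z.png',cv2.resize(im[135:205,220:300],None,fx=8,fy=8,interpolation=cv2.INTER_CUBIC))
s=save('wrist','w8.png')
E
```

```text
14.7 [0.48835515 0.13427195 0.0861161 ] [-4.22535     0.19686277 14.30974595] [0.01529008 0.93993964 0.01901162] 0.021210954656173467
```

View pics/s8z.png

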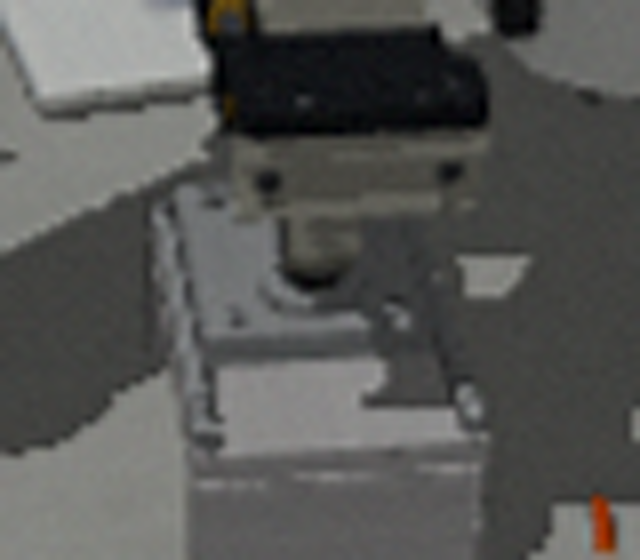

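View pics/w8.png

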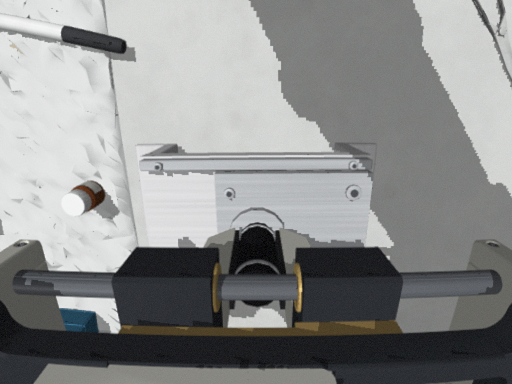

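The collar is seated in both views (side crop around (315,295); wrist around (258,215)). I'll release and then lift.

Emit:
move_arm([
  [0, 0, 0, 0, 0, 0, 0.6],
  [0, 0, 0, 0, 0, 0, 0.4],
  [0, 0, 0, 0, 0, 0, 0.3],
  [0, 0, 0, 0, 0, 0, 0.3],
])

```text
time: 15.3
eef_pos: [0.4882, 0.1342, 0.0851]
tool_rot: [-0.0, 0.01, 1.0, -0.0]
contact_force: [-0.2, 0.2, -0.8]
finger_gap: 0.0568
```

Emit:
move_arm([
  [0, 0, -0.3, 0, 0, 0, 0.3],
  [0, 0, -0.8, 0, 0, 0, 0.3],
  [0, 0, -1, 0, 0, 0, 0.3],
  [0, 0, -1, 0, 0, 0, 0.3],
  [0, 0, -1, 0, 0, 0, 0.3],
])

```text
time: 15.92
eef_pos: [0.4883, 0.1342, 0.1891]
tool_rot: [0.0, 0.011, 1.0, 0.0]
contact_force: [0.4, 0.4, -0.2]
finger_gap: 0.0641
```

Emit:
move_arm([
  [1, 0, -1, 0, 0, 0, 0.3],
  [1, 0, -0.5, 0, 0, 0, 0.3],
  [1, 0, 0, 0, 0, 0, 0.3],
  [0, 0, 0, 0, 0, 0, 0.3],
  [0, 0, 0, 0, 0, 0, 0.3],
])

```text
time: 16.55
eef_pos: [0.4139, 0.1359, 0.2257]
tool_rot: [0.001, 0.01, 1.0, 0.0]
contact_force: [0.7, 0.3, -0.2]
finger_gap: 0.0644
```

```bash
python3 - <<'E'
from h import *
o=robot.observe(); print(o['time'],o['eef_pos'],o['contact_force'],o['finger_gap'])
s=save('side','s9.png')
im=s['color'][:,:,::-1]; cv2.imwrite('pics/s9z.png',cv2.resize(im[135:205,220:300],None,fx=8,fy=8,interpolation=cv2.INTER_CUBIC))
s=save('wrist','w9.png')
for q in ['drift','blunt_pin','upper_plate']:
    print(q,[(np.round(d['pixel']),round(d['p'],2)) for d in robot.spot_in('side',q)][:3])
E
```

```text
16.55 [0.41392927 0.13590929 0.2256569 ] [ 0.67954852  0.30672449 -0.2438187 ] 0.06442964306382874
drift [(array([257., 166.]), 0.66)]
blunt_pin [(array([273., 284.]), 0.87)]
upper_plate [(array([253., 166.]), 0.69)]
```

View pics/s9z.png

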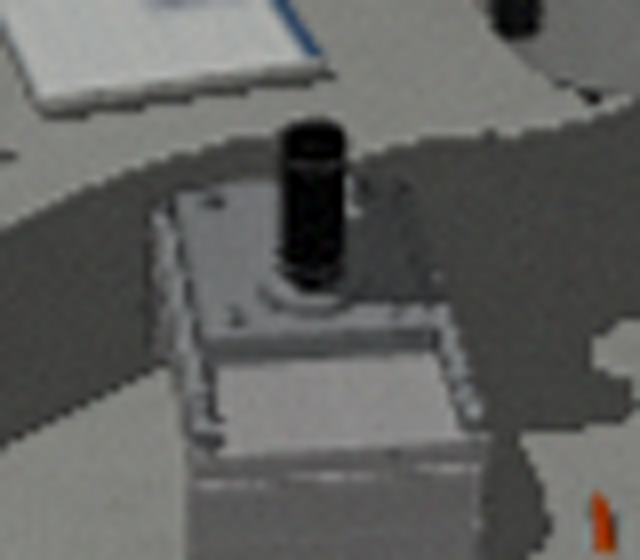

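View pics/w9.png

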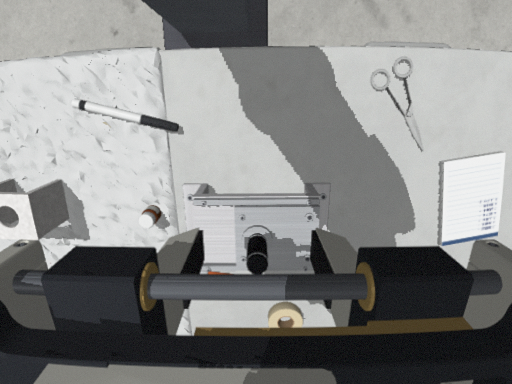

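```bash
python3 - <<'E'
from h import *
s=robot.snapshot('side')
for d in (0,.002,.005): print(d,(proj(s,[[.488,.134,.131+d],[.488,.134,.076+d]])-[220,135])*8)
print(robot.observe()['joint_vel'].round(3))
E
```

```text
0 [[310.08448918 129.90977472]
 [305.71406862 271.93441129]]
0.002 [[310.24938902 124.55030548]
 [305.86762901 266.94484425]]
0.005 [[310.49755579 116.48444429]
 [306.09870472 259.43651762]]
[-0.001 -0.003 -0.002  0.003  0.002  0.    -0.001]
```

The handle top sits where a fully seated drift projects: row about 130–135 in the crop, against 130 expected (2 mm proud would read 124). It is upright and the arm is clear, so I'll hand the job in.

```bash
python3 - <<'E'
from h import *
print(robot.job_done(), robot.observe()['time'])
E
```

```text
the job is handed in; nothing more can be done
the job is handed in; nothing more can be done
```

The tapered drift is through both holes with its collar on the upper plate. I let go, moved the arm clear and handed the job in at about 16.6 s of the 48 s allowed.

**What I did:** I gripped the drift by its long handle and lifted it out of the rack. I put the tip into both holes, where the plate's hole measured about 10 mm off the bridge's. I then pushed down so the taper pulled the plate into line. The fingers did not press on the plate.

**Last checks:**
- **Seating:** Pushing down met a firm stop, about 14 N upward, at tool height 86.1 mm. The drift was gripped at 86.2 mm while it hung by its collar in the rack, so the collar is home.
- **After release:** The side view shows the drift upright, with its handle top within about 2 mm of where a seated drift should be. The forces on the arm were near zero.
- **Blunt pin:** It is still in its hole in the rack.

**What disagreed:** The cameras differed by 1–4 mm on absolute positions, so I lined up by the offset between tip and hole within each view. After release I did not measure the plate's alignment directly. It rests on the collar height and the views.

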